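# Set the crank-down leg of the worktop stand

### The arm

A 7-joint arm with a two-finger parallel gripper is mounted at the origin on a cart in front of the work surface, level with it; the furniture and walls round the work are solid. World frame = base frame: x ahead of the robot, y to its left, z up, the work surface at z = 0. Lengths are in m, angles in rad, forces in N, time in s.
With the tool pointing down it reaches from about 0.425 to 0.925 m from the base axis. Payload 6.8 kg.
Tool frame: the origin (TCP) lies midway between the tips of the shut fingers; the grasp point (between the pads) lies r.pinch_z behind it (r.pinch_z is the distance from the TCP to the grasp point, in m); z points along the fingers, y is the direction in which the jaws open and shut (so a half turn about z gives the same grasp; the last joint's range is limited). The gripper opens to 85 mm and grips with 20 to 120 N. Pads are 22 mm wide; open, the fingers measure 114 mm over their backs; the gripper's body (76 mm by 85 mm) begins 54 mm behind the grasp point. The pads swing forward as they close: fully open they stand 13 mm farther back than shut.
Start: joints at [1.06, 0.477, 0.022, 1.555, -0.011, 1.109, -0.083], TCP at [0.265, -0.621, 0.231] pointing down, gripper open.
Joint ranges: [-2.96, 2.96], [-0.34, 2.1], [-1.41, 1.46], [0.24, 2.44], [-1.37, 4.51], [0.17, 1.92], [-2.96, 2.96]. Speed limits (rad/s): [2.39, 2.39, 3.14, 3.14, 3.14, 3.14, 3.14].

### API

Orientations are given as a rotation vector (axis times angle).
In Python, from plant import read_state, vision, r gives the robot as it stands.
- The arm moves only by the tool apply_moves, never from a script. Its argument "increments" is one flat list of numbers, 4 for each row, row after row: the shift along the tool's x, y, z in cm, then the turn about the tool's z in rad. A call has 1 to 20 rows; each row shifts and turns the pose as measured when the row begins, along the tool's axes as they then stand; what a row does not reach is not made up. A row lasts 1/10 s, in which the tool goes at most 50 mm and 8.59 degrees, less where a joint would pass 70% of its speed; a pose out of reach is approached as far as the arm can. A call with a gripper value outside its range is refused whole. "gripper" is the finger opening in cm, from 0 to 8.54, set as the call begins (left out, the last holds). The fingers move at their own pace and stop on an object; "force" is the grip in N (left out, the last holds). Time passes only in rows, so rows that do not move let the fingers close. It gives the time, the measured TCP pose, the force and the opening at its end, in the units of the state.
- read_state(): the state, without advancing time (a new reading comes with each control period).
- vision.grab_frame(name): name is "scene" or "top" or "wrist"; returns the picture (420x560x3 uint8, blue, green, red); there is no depth.
- vision.camera_info(name): a dict with "camera_matrix" (3x3 intrinsics, pixels), "R" (3x3) and "t" (3): a world point X has camera coordinates R X + t; the wrist camera has in their place "T_tool_cam" (4x4, takes a point from camera to tool coordinates, whose origin is the TCP and whose axes are the flange's). Camera axes: x right, y down, z forward; pixel columns grow to the right and rows downward; lengths in m; the calibration is good to about 2 mm. A picture is of the moment at which its call begins: read the wrist's pose just before it. camera_info takes no time and is no camera call.
- r.finish_job(): hands the job in, once; it reports no verdict.
Trained networks look in the newest picture that a camera, given by its name, has taken for a name from the list of things; names that differ only in an ending like _2 or _b are one class to them, and where a whole thing is asked for, a point or a joint stands for the part that bears it (a point fixed in the world has none). Each returns a list of dicts, best first, with "conf" (0 to 1); they miss things now and then, are a little off and sometimes report something else, mostly with a low value. They report only what shows in the picture. A call takes as long as a camera call.
- vision.outline_of(camera, label): "pixels" (420x560 bool, what is visible of it) and "uv" ([column, row] in pixels, amid what is visible of it).
The state is a dict: "time": time; "joint_pos": joint angles; "joint_velocities": joint speeds; "tau": joint torques, N m; "tool_pos": TCP position; "ee_rot": TCP orientation; "wrist_force": force on the tool from outside, world axes, zero at the start; "ft_torque": the same for the moment, N m; "finger_gap": finger opening in m.
Only numpy, scipy, OpenCV 4.12 (cv2) and the standard library are available. Lean on these libraries where they do the work, as an engineer would, in place of code of your own. Each camera call takes 0.05 s, during which the arm holds its last target.

### The job

The front leg of the raised stand is hanging in the air. Slide the wooden spreader plate under it by its upright tab, so that the whole round foot will land on the round part, then crank the leg down until the foot bears firmly on the plate: stop once the crank has clearly become harder to turn, do not force it further, and let go. Leave the other things on the worktop where they are.

Things in the scene. Friction and masses are not known exactly. Their poses are not given: they have to be found in the camera images.
- stand: Fixed stand: aluminium shelf 160x190 mm, 62 mm high, carrying a white tub; two rear legs and, in front of the shelf, the crank-down leg: grey tube 33 mm across, gear head 48 mm across ending 139 mm up. Origin: on the worktop below the leg's axis; z up, x away from the robot to the shelf (yaw up to 0.2 rad). Foot: steel disc 36 mm across on the axis, at the start 27 to 68 mm up, height not exactly known.
- crank_axis (a point): Point on the vertical axis of crank and leg, 177 mm above the worktop, level with knob_centre. Once the foot bears on the plate the knob's load rises by 0.1 N per newton under the foot, about 0.8 N per 0.1 rad of crank. Well set: 3 to 6 N more at the knob than when free (30 to 60 N under the foot). More than 8 N extra is forcing it.
- knob_centre (a point): Centre of the crank knob: upright black round grip, 20 mm across, 45 mm tall (153 to 198 mm above the worktop), spinning freely on its pin, 40 mm from crank_axis; the point is 177 mm up. The crank arm under it ends 151 mm up and only the knob is higher. Turning the free crank takes about 2.5 to 3 N at the knob, along its path (gear friction).
- crank (a joint): Crank angle, rad, grows clockwise seen from above, which lowers the foot 24 mm a turn (3.82 mm per rad). Starts at 0 to 4, range to 19. The foot is screwed on at an unknown height, so this angle does not tell when it lands: roughly 0.5 to 2.3 turns after the start. Let go under load, the crank runs back a little (up to 0.6 rad) and then holds by friction, with 20 N or so left under the foot: that is right.
- pad: Loose spreader plate of dark wood, about 0.4 kg, flat on the worktop to the right of the leg: round plate 68 mm across, 14 mm thick, with a flat handle 20 mm wide, 10 mm thick, along the body's -y, ending 170 mm from the round plate's centre. Origin: centre of the round plate's underside; z up. The handle points to the robot's right (yaw up to 0.25 rad).
- pad_centre (a point): Centre of the top face of the round plate, 14 mm above the worktop; belongs on the axis of the leg.
- pad_tab (a point): Point in the upright tab on the end of the handle, 30 mm above the worktop, 160 mm from the plate's centre along the pad's -y: tab 12 mm thick (across the handle), 32 mm long (along the handle), its top 48 mm above the worktop. Grip it across its thickness and slide the plate over the worktop.
- story_mug: Bystander: patterned mug, 86 x 126 x 107 mm, origin at the centre of its underside.
- plain_mug: Bystander: white mug, 82 x 121 x 97 mm, origin at the centre of its underside.
- spoon: Bystander: spoon with a green handle, 178 x 34 x 10 mm, lying flat, origin at the centre of its underside.
- lid: Bystander: white screw lid, 58 mm across, 10 mm thick, lying flat, origin at the centre of its underside.
- sweet: Bystander: wrapped white sweet, 22 x 56 x 13 mm, origin at the centre of its underside.

How it is judged:
On the way, in this order (a step that is already met when the one before it is completed fails the run):
1. the round plate lies flat under the foot, its centre within 14 mm of the leg's axis (horizontal distance between pad_centre and crank_axis below 0.014 m and height (world z) of pad_centre below 0.022 m and angle between pad's own z axis and vertical below 0.1 rad), for 0.2 s.
2. the foot is cranked firmly onto the plate, with more than 25 N (contact force between stand and pad above 25 N), for 0.1 s.
At the end, for the whole second after the job is handed in: The foot bears on the spreader plate with 10 to 75 N (it may ease off a little as the crank is let go), the plate flat and its centre within 15 mm of the leg's axis, crank and plate at rest (horizontal distance between pad_centre and crank_axis below 0.015 m and angle between pad's own z axis and vertical below 0.1 rad and contact force between stand and pad between 10 and 75 N and velocity of joint crank between -0.05 and 0.05 rad/s and linear speed of pad below 0.01 m/s); the robot touches nothing.
It fails at once if the leg is forced: more than 85 N between foot and plate (contact force between stand and pad above 85 N).
It fails at once if a bystander (either mug, the spoon, the screw lid or the sweet) is moved by more than 30 mm (distance of any of story_mug, plain_mug, spoon, lid, sweet from where it was at the start of the episode above 0.03 m).
It also fails if it takes over 72 s, if anything falls off the work surface, if the arm or the gripper's body presses on something with over 40 N, if the wrist force passes 120 N, or if a joint passes its speed limit or range.

## Working session

There is one attempt and no reset: what is moved stays moved. The work goes in short steps, Python scripts to look and compute and a tool call to move; the robot and the scene stay as the last step left them, time stands still between calls to the robot, and variables do not carry over. Pictures are saved under pics/ and viewed, and the job is handed in when it is done.

Besides the shell and the picture viewer there is one more tool, called after "Call:" by a JSON object that holds its "name" and its "arguments". apply_moves: Moves the arm, as the interface text tells. Its arguments: {"type":"object","properties":{"increments":{"type":"array","items":{"type":"number"}},"gripper":{"type":"number"},"force":{"type":"number"}},"required":["increments"]}

```bash
mkdir -p pics; ls; cat > h.py <<'E'
import numpy as np, cv2
from plant import read_state, vision, r
def snap(cam,name):
    im=vision.grab_frame(cam); cv2.imwrite('pics/'+name+'.png',im); return im
def ray(cam,uv,z):
    c=vision.camera_info(cam);K=np.array(c['camera_matrix']);R=np.array(c['R']);t=np.array(c['t'])
    d=R.T@np.linalg.solve(K,[uv[0],uv[1],1.]);o=-R.T@t
    return o+d*(z-o[2])/d[2]
def proj(cam,X):
    c=vision.camera_info(cam);p=np.array(c['R'])@np.array(X)+np.array(c['t']);q=np.array(c['camera_matrix'])@p
    return q[:2]/q[2]
E
python3 - <<'E'
from h import *
snap('scene','s0');snap('top','t0')
s=read_state();print(s['time'],s['tool_pos'],s['ee_rot'],s['wrist_force'],r.pinch_z)
for c in('scene','top'):
    i=vision.camera_info(c);print(c,-np.array(i['R']).T@i['t'])
    for l in('pad','knob_centre','crank','stand','pad_tab'):
        o=vision.outline_of(c,l);print(c,l,[(round(x['conf'],2),np.round(x['uv']),x['pixels'].sum()) for x in o][:3])
E
```

```text
pics
0.1 [ 0.26436033 -0.62049972  0.23042999] [-3.07653916e+00 -6.28058646e-01  6.78733919e-04] [-0.1967775   0.74054253  0.13226824] 0.0187
scene [0.01228426 0.40569854 0.83951287]
scene pad [(0.83, array([369., 220.]), np.int64(935))]
scene knob_centre []
scene crank [(0.55, array([246., 243.]), np.int64(387))]
scene stand [(0.58, array([224., 216.]), np.int64(6214))]
scene pad_tab [(0.64, array([370., 220.]), np.int64(948))]
top [0.46043567 0.08480628 1.21999754]
top pad [(0.82, array([343., 243.]), np.int64(592))]
top knob_centre [(0.44, array([232., 244.]), np.int64(38))]
top crank [(0.61, array([224., 238.]), np.int64(147))]
top stand [(0.65, array([233., 191.]), np.int64(3672))]
top pad_tab [(0.6, array([346., 246.]), np.int64(635))]
```

View pics/s0.png

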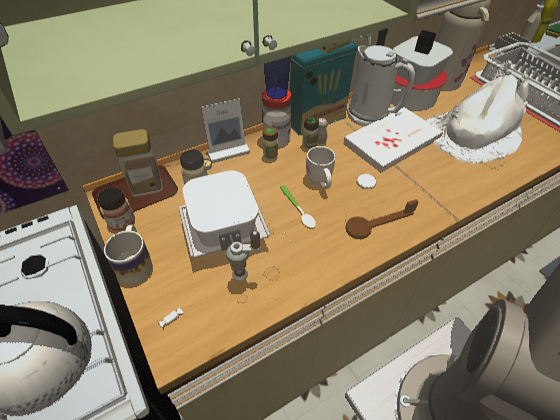

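View pics/t0.png

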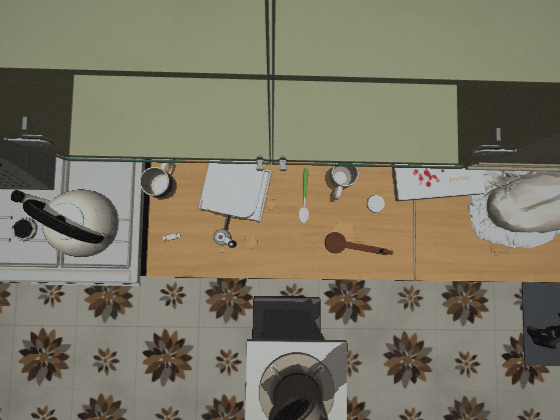

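```bash
python3 - <<'E'
import cv2
a=cv2.imread('pics/s0.png')[150:300,190:440];cv2.imwrite('pics/s0c.png',cv2.resize(a,None,fx=3.2,fy=3.2,interpolation=2))
a=cv2.imread('pics/t0.png')[140:300,180:430];cv2.imwrite('pics/t0c.png',cv2.resize(a,None,fx=3.2,fy=3.2,interpolation=2))
E
```

```text
(no output)
```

View pics/s0c.png

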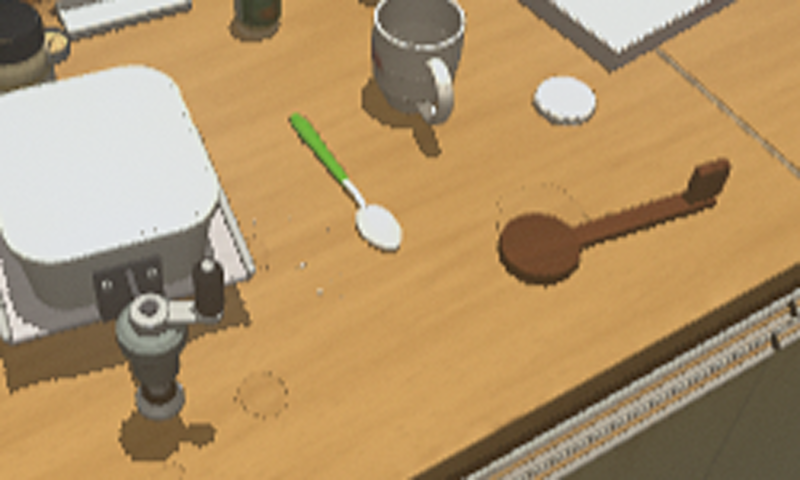

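View pics/t0c.png

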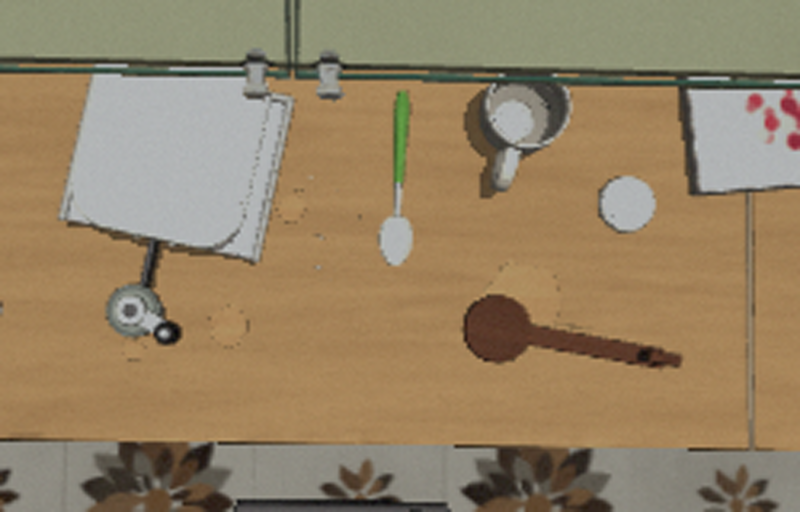

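The top view shows the pad disc at about (335,242), its tab at (386,252), the knob top at (232,244) and the gear head at (221,237). The spoon and plain mug lie behind the sliding path.

```bash
python3 - <<'E'
from h import *
f=lambda c,u,v:(c[0]+u/3.2,c[1]+v/3.2)
T=(180,140);S=(190,150)
for n,cam,o,u,v,z in [('disc','top',T,497,328,.014),('disc','scene',S,540,246,.014),('tabtop','top',T,662,358,.048),('tabtop','scene',S,713,166,.048),
 ('handleend bottom','top',T,682,361,.01),('knobtop','top',T,166,332,.198),('knobtop','scene',S,208,265,.198),('hub','top',T,130,310,.151),('hub','scene',S,149,311,.151),
 ('foot','scene',S,160,398,.05),('spoonend','top',T,396,263,.005),('edge','top',T,400,440,0)]:
    print(n,cam,np.round(ray(cam,f(o,u,v),z),4))
i=vision.camera_info('top');print(i['camera_matrix'])
for cam in('top','scene'):
    for l in('story_mug','plain_mug','spoon','lid','sweet'):
        o=vision.outline_of(cam,l)
        if o: print(cam,l,round(o[0]['conf'],2),np.round(ray(cam,o[0]['uv'],.01),3))
E
```

```text
disc top [ 0.4606 -0.1166  0.014 ]
disc scene [ 0.4604 -0.117   0.014 ]
tabtop top [ 0.4342 -0.2714  0.048 ]
tabtop scene [ 0.4361 -0.2763  0.048 ]
handleend bottom top [ 0.4307 -0.3031  0.01  ]
knobtop top [0.4527 0.1923 0.198 ]
knobtop scene [0.4551 0.1922 0.198 ]
hub top [0.4711 0.2292 0.151 ]
hub scene [0.4735 0.2284 0.151 ]
foot scene [0.4689 0.2298 0.05  ]
spoonend top [ 0.524  -0.0159  0.005 ]
edge top [ 0.3476 -0.0224  0.    ]
[[379.02444516   0.         281.33498821]
 [  0.         379.02444516 212.5332702 ]
 [  0.           0.           1.        ]]
top story_mug 0.81 [0.633 0.452 0.01 ]
top spoon 0.83 [ 0.587 -0.027  0.01 ]
top lid 0.63 [ 0.58  -0.249  0.01 ]
top sweet 0.67 [0.478 0.398 0.01 ]
scene story_mug 0.8 [0.681 0.44  0.01 ]
scene plain_mug 0.89 [ 0.713 -0.17   0.01 ]
scene spoon 0.66 [ 0.573 -0.005  0.01 ]
scene lid 0.47 [ 0.592 -0.258  0.01 ]
scene sweet 0.49 [0.477 0.401 0.01 ]
```

```bash
cat >> h.py <<'E'
from scipy.spatial.transform import Rotation as Rn
def inc(target,jaw=None):
    s=read_state();R=Rn.from_rotvec(s['ee_rot']).as_matrix()
    d=R.T@(np.array(target)-s['tool_pos'])*100
    print('t',s['time'],'pos',np.round(s['tool_pos'],4),'F',np.round(s['wrist_force'],2),'gap',s['finger_gap'])
    print('tool y',np.round(R[:,1],3),'x',np.round(R[:,0],3),'z',np.round(R[:,2],4)); print('inc cm',np.round(d,2))
    if jaw is not None:
        v=R.T@np.array([np.cos(jaw),np.sin(jaw),0]);a=np.arctan2(-v[0],v[1]);a=(a+np.pi/2)%np.pi-np.pi/2;print('turn',round(a,3))
    return s
E
python3 - <<'E'
from h import *
s=inc([.435,-.274,.15],-.16);print(s['joint_pos'])
E
```

```text
t 1.1 pos [ 0.2646 -0.621   0.2313] F [0.41 0.19 0.43] gap 0.0853695790400312
tool y [ 0.392 -0.92   0.   ] x [0.92  0.392 0.   ] z [ 0. -0. -1.]
inc cm [ 29.28 -25.24   8.13]
turn -1.008
[ 1.0599032   0.47698967  0.02238215  1.55540176 -0.01149279  1.10931707
 -0.08312567]
```

Call:
{"name": "apply_moves", "arguments": {"increments": [2.9,-2.5,0.5,0,2.9,-2.5,0.5,0,2.9,-2.5,0.5,0,2.9,-2.5,0.5,0,2.9,-2.5,0.5,0,2.9,-2.5,0.5,0,2.9,-2.5,0.5,0,2.9,-2.5,0.5,0,2.9,-2.5,0.5,0,2.9,-2.5,0.5,0,0,0,0,-0.126,0,0,0,-0.126,0,0,0,-0.126,0,0,0,-0.126,0,0,0,-0.126,0,0,0,-0.126,0,0,0,-0.126,0,0,0,-0.126]}}

```text
time: 2.9
tool_pos: [0.4416, -0.2649, 0.1807]
ee_rot: [2.345, 2.078, -0.001]
wrist_force: [0.9, -0.3, 0.9]
finger_gap: 0.0855
```

```bash
python3 - <<'E'
from h import *
s=inc([.435,-.274,.014],-.16);print(s['joint_pos'])
im=snap('wrist','w1')
E
```

```text
t 2.9 pos [ 0.4416 -0.2649  0.1807] F [ 0.92 -0.3   0.86] gap 0.08550170030218626
tool y [ 0.993 -0.12   0.006] x [ 0.12   0.993 -0.006] z [ 0.0052 -0.0069 -1.    ]
inc cm [-0.88 -0.65 16.67]
turn 0.04
[ 0.6902323   0.29020596 -0.32361847  1.97420707  0.12338502  0.88781471
  0.18138333]
```

View pics/w1.png

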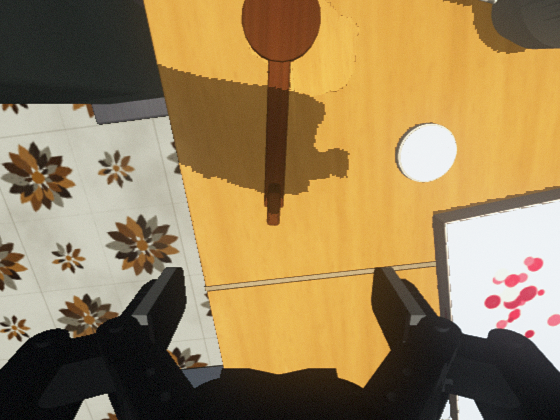

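```bash
cat >> h.py <<'E'
def wray(uv,z,s=None):
    s=s or read_state();c=vision.camera_info('wrist');R=Rn.from_rotvec(s['ee_rot']).as_matrix();T=np.array(c['T_tool_cam'])
    o=R@T[:3,3]+s['tool_pos'];d=R@T[:3,:3]@np.linalg.solve(np.array(c['camera_matrix']),[uv[0],uv[1],1.])
    return o+d*(z-o[2])/d[2]
E
python3 - <<'E'
from h import *
print(vision.camera_info('wrist'))
im=cv2.imread('pics/w1.png');cv2.imwrite('pics/w1c.png',cv2.resize(im[0:240,200:380],None,fx=2.5,fy=2.5,interpolation=2)[:600])
for uv,z in [((281,28),.014),((281,61),.014),((274,185),.048),((273,215),.048),((280,80),.01)]: print(uv,wray(uv,z))
E
```

```text
{'camera_matrix': array([[321.85294249,   0.        , 278.32169401],
       [  0.        , 321.85294249, 208.49813771],
       [  0.        ,   0.        ,   1.        ]]), 'T_tool_cam': array([[-4.77634189e-04, -9.52555741e-01, -3.04363815e-01,
         7.83433671e-02],
       [ 9.99999802e-01, -3.30031930e-04, -5.36398470e-04,
        -1.27195457e-05],
       [ 4.10499664e-04, -3.04364011e-01,  9.52555710e-01,
        -1.42537085e-01],
       [ 0.00000000e+00,  0.00000000e+00,  0.00000000e+00,
         1.00000000e+00]])}
(281, 28) [ 0.46076789 -0.12582486  0.014     ]
(281, 61) [ 0.45788494 -0.15142089  0.014     ]
(274, 185) [ 0.43975683 -0.25343267  0.048     ]
(273, 215) [ 0.43555383 -0.28099295  0.048     ]
(280, 80) [ 0.45533128 -0.1664928   0.01      ]
```

View pics/w1c.png

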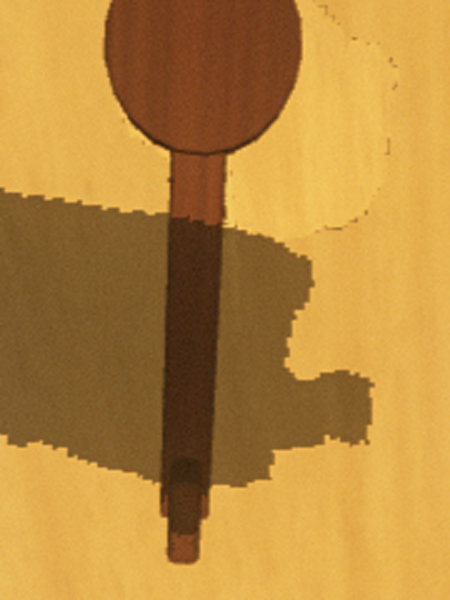

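Call:
{"name": "apply_moves", "arguments": {"increments": [-0.8,-0.5,2.5,0.03,0,0,3,0,0,0,3,0,0,0,3,0,0,0,2,0,0,0,0.3,0]}}

```text
time: 3.55
tool_pos: [0.4395, -0.2762, 0.0411]
ee_rot: [2.381, 2.024, 0.003]
wrist_force: [-0.2, 0.3, 0.6]
finger_gap: 0.0855
```

```bash
python3 - <<'E'
from h import *
s=inc([.436,-.274,.015],-.152)
E
```

```text
t 3.55 pos [ 0.4395 -0.2762  0.0411] F [-0.16  0.26  0.64] gap 0.08552393546385471
tool y [ 0.987 -0.161  0.014] x [ 0.161  0.987 -0.009] z [ 0.0124 -0.0114 -0.9999]
inc cm [ 0.19 -0.42  2.61]
turn -0.01
```

Call:
{"name": "apply_moves", "arguments": {"increments": [0.2,-0.4,1.3,0,0,0,1.0,0,0,0,0.3,0,0,0,0,0]}}

```text
time: 3.95
tool_pos: [0.4381, -0.275, 0.0161]
ee_rot: [2.384, 2.016, 0.004]
wrist_force: [0.2, -0.8, 0.3]
finger_gap: 0.0855
```

```bash
python3 - <<'E'
from h import *
s=inc([.436,-.274,.015],-.152); snap('wrist','w2')
E
```

```text
t 3.95 pos [ 0.4381 -0.275   0.0161] F [ 0.24 -0.84  0.3 ] gap 0.08549168491792011
tool y [ 0.986 -0.166  0.017] x [ 0.166  0.986 -0.011] z [ 0.0149 -0.0132 -0.9998]
inc cm [ 0.07 -0.22  0.1 ]
turn -0.015
```

View pics/w2.png

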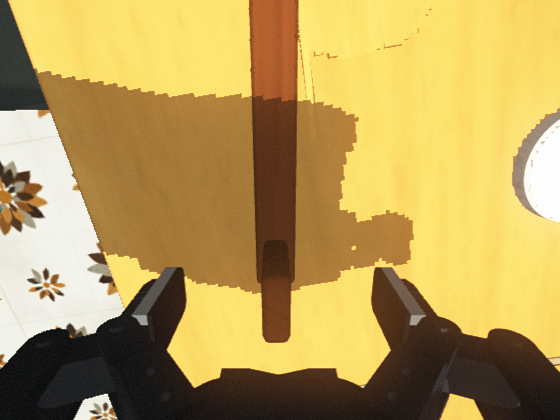

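```bash
python3 - <<'E'
from h import *
for uv,z in [((275,241),.048),((276,290),.048),((276,342),.048),((276,342),.0),((276,282),.01)]: print(uv,wray(uv,z))
E
```

```text
(275, 241) [ 0.44152058 -0.24455945  0.048     ]
(276, 290) [ 0.43834865 -0.26531522  0.048     ]
(276, 342) [ 0.43414045 -0.28992026  0.048     ]
(276, 342) [ 0.42762417 -0.3309346   0.        ]
(276, 282) [ 0.43545651 -0.28453233  0.01      ]
```

Call:
{"name": "apply_moves", "arguments": {"increments": [0,-0.2,0,0,0,0,0,0,0,0,0,0,0,0,0,0,0,0,0,0,0,0,0,0,0,0,0,0,0,0,0,0], "gripper": 0.6, "force": 50}}

```text
time: 4.8
tool_pos: [0.4372, -0.2758, 0.0188]
ee_rot: [2.38, 2.014, 0.005]
wrist_force: [-0.5, -0.0, 0.2]
finger_gap: 0.0116
```

```bash
python3 - <<'E'
from h import *
s=inc([.436,-.274,.015],-.152); print(s['joint_pos'])
print([np.round(wray(u,.01),4) for u in [(275,100)]])
snap('top','t1');a=cv2.imread('pics/t1.png')[140:300,180:430];cv2.imwrite('pics/t1c.png',cv2.resize(a,None,fx=3.2,fy=3.2,interpolation=2))
E
```

```text
t 4.8 pos [ 0.4372 -0.2758  0.0188] F [-0.54 -0.04  0.21] gap 0.011593807103001398
tool y [ 0.986 -0.165  0.02 ] x [ 0.166  0.986 -0.013] z [ 0.0179 -0.0158 -0.9997]
inc cm [ 0.16 -0.16  0.37]
turn -0.014
[ 0.62852466  0.53446116 -0.23577602  2.08554157  0.25412696  0.52480947
  0.04011301]
[array([ 0.4492, -0.1961,  0.01  ])]
```

View pics/t1c.png

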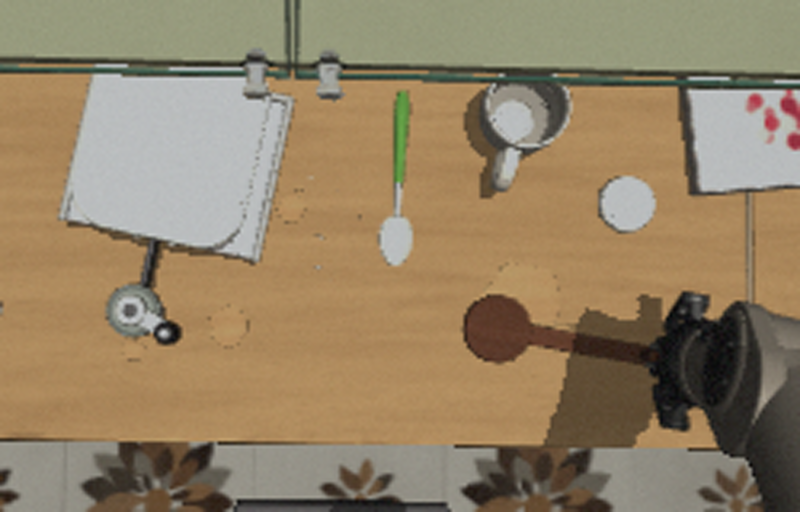

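Call:
{"name": "apply_moves", "arguments": {"increments": [0.8,-0.1,-0.01,0,1.6,-0.2,-0.02,0,1.6,-0.2,-0.02,0,1.6,-0.2,-0.02,0,1.6,-0.2,-0.02,0,1.6,-0.2,-0.02,0,1.6,-0.2,-0.02,0,1.6,-0.2,-0.02,0,1.6,-0.2,-0.02,0,1.6,-0.2,-0.02,0]}}

```text
time: 5.85
tool_pos: [0.4467, -0.1251, 0.0194]
ee_rot: [2.39, 1.985, 0.005]
wrist_force: [-0.4, -3.2, 1.2]
finger_gap: 0.0114
```

```bash
python3 - <<'E'
from h import *
s=inc([.4492,.070,.019],-.165); print(s['joint_pos'])
snap('wrist','w3')
E
```

```text
t 5.85 pos [ 0.4467 -0.1251  0.0194] F [-0.38 -3.2   1.21] gap 0.011354357628205221
tool y [ 0.983 -0.183  0.029] x [ 0.184  0.983 -0.02 ] z [ 0.0245 -0.025  -0.9994]
inc cm [19.23 -3.33 -0.44]
turn -0.02
[ 0.2954936   0.47226469 -0.20585003  2.2123424   0.26617181  0.45214667
 -0.3108245 ]
```

View pics/w3.png

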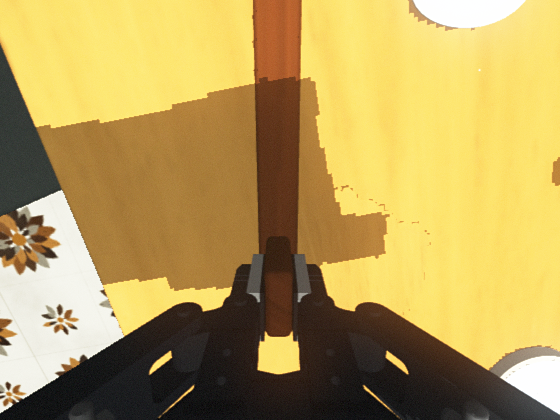

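Call:
{"name": "apply_moves", "arguments": {"increments": [1.6,-0.33,-0.03,0,1.6,-0.33,-0.03,0,1.6,-0.33,-0.03,0,1.6,-0.33,-0.03,0,1.6,-0.33,-0.03,0,1.6,-0.33,-0.03,0,1.6,-0.33,-0.03,0,1.6,-0.33,-0.03,0,1.6,-0.33,-0.03,0,1.6,-0.33,-0.03,0,1.6,-0.33,-0.03,0,0.8,-0.16,0,0,0,0,0,0]}}

```text
time: 7.2
tool_pos: [0.4441, 0.0638, 0.0189]
ee_rot: [2.4, 1.964, 0.001]
wrist_force: [0.6, -0.0, 1.2]
finger_gap: 0.0114
```

```bash
python3 - <<'E'
from h import *
s=inc([.443,.071,.019],-.165); print(s['joint_pos'])
snap('wrist','w4');snap('scene','s4');snap('top','t4')
a=cv2.imread('pics/s4.png')[180:330,190:390];cv2.imwrite('pics/s4c.png',cv2.resize(a,None,fx=4,fy=4,interpolation=2))
a=cv2.imread('pics/t4.png')[190:290,190:340];cv2.imwrite('pics/t4c.png',cv2.resize(a,None,fx=4,fy=4,interpolation=2))
E
```

```text
t 7.2 pos [0.4441 0.0638 0.0189] F [ 0.6  -0.04  1.2 ] gap 0.011367784533126694
tool y [ 0.98  -0.197  0.032] x [ 0.198  0.98  -0.025] z [ 0.0262 -0.0308 -0.9992]
inc cm [ 0.68 -0.25 -0.03]
turn -0.035
[-0.16161109  0.45893854 -0.17541712  2.24138603  0.26892935  0.44614157
 -0.76053739]
```

View pics/s4c.png

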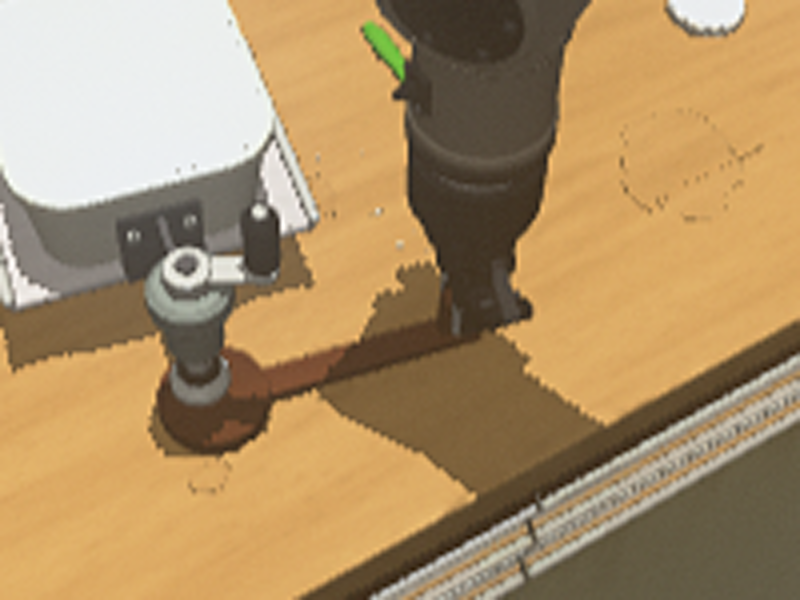

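View pics/t4c.png

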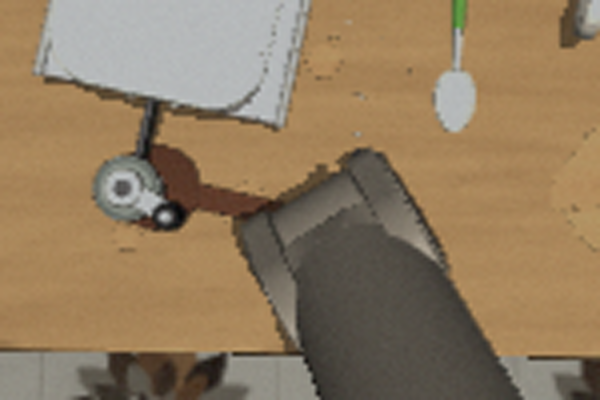

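View pics/w4.png

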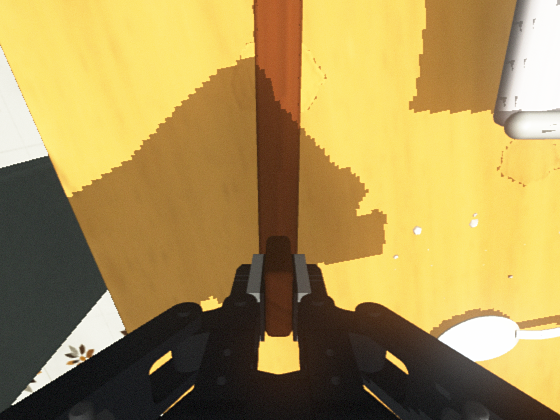

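```bash
python3 - <<'E'
from h import *
th=np.linspace(0,2*np.pi,60)
def draw(cam,im,c,rad,z,o,f,col):
    P=np.array([proj(cam,[c[0]+rad*np.cos(t),c[1]+rad*np.sin(t),z]) for t in th])
    cv2.polylines(im,[((P-o)*f+f/2).astype(int)],True,col,1)
for cam,n,o,f in(('scene','s4c',(190,180),4),('top','t4c',(190,190),4)):
    im=cv2.imread('pics/%s.png'%n)
    draw(cam,im,(.4759,.2211),.034,.014,o,f,(0,0,255))
    A=(.4725,.2288)
    draw(cam,im,A,.024,.139,o,f,(0,255,0))
    draw(cam,im,A,.018,.045,o,f,(255,0,0))
    im=im[:,:400] if cam=='scene' else im[:300,:400]
    cv2.imwrite('pics/%so.png'%n,cv2.resize(im,None,fx=1.5 if cam=='scene' else 2,fy=1.5 if cam=='scene' else 2)[:600] if cam=='top' else im[150:500])
E
```

```text
(no output)
```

View pics/s4co.png

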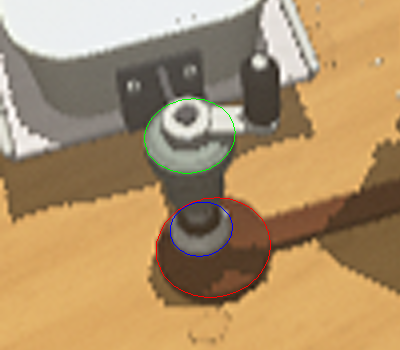

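View pics/t4co.png

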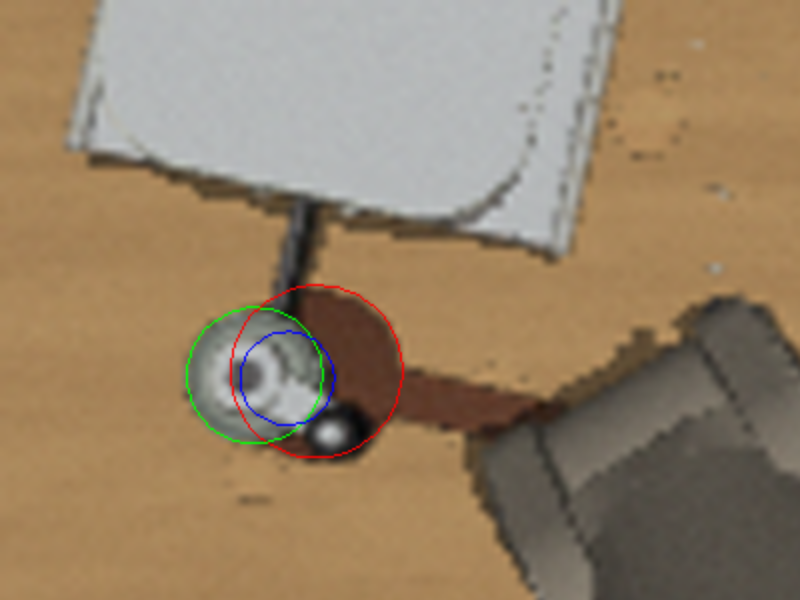

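Call:
{"name": "apply_moves", "arguments": {"increments": [0.4,-0.27,-0.01,0,0.4,-0.27,-0.01,0,0,0,0,0,0,0,0,0]}}

```text
time: 7.75
tool_pos: [0.4412, 0.0708, 0.0189]
ee_rot: [2.404, 1.957, 0.003]
wrist_force: [1.5, -1.8, 2.5]
finger_gap: 0.0118
```

```bash
python3 - <<'E'
from h import *
s=inc([.4407,.0715,.019],-.165); y=Rn.from_rotvec(s['ee_rot']).as_matrix()[:,0]; print(s['tool_pos'][:2]+.1605*y[:2])
E
```

```text
t 7.75 pos [0.4412 0.0708 0.0189] F [ 1.48 -1.81  2.48] gap 0.011848104876620207
tool y [ 0.979 -0.203  0.033] x [ 0.203  0.979 -0.025] z [ 0.0277 -0.0311 -0.9991]
inc cm [ 0.06 -0.06 -0.01]
turn -0.04
[0.47384716 0.22786658]
```

Call:
{"name": "apply_moves", "arguments": {"increments": [0,0,0,0,0,0,0,0,0,0,0,0,0,0,0,0,0,0,0,0,0,0,0,0,0,0,-1.0,0,0,0,-2.5,0,0,0,-3,0,0,0,-3,0,0,0,-3,0,0,0,-3,0,0,0,-3,0,0,0,-3,0,0,0,-3,0], "gripper": 8.5}}

```text
time: 9.25
tool_pos: [0.4288, 0.0786, 0.2742]
ee_rot: [2.404, 1.966, -0.011]
wrist_force: [-0.2, -0.6, -0.8]
finger_gap: 0.0848
```

```bash
python3 - <<'E'
from h import *
s=inc([.4535,.192,.26],0.4); print(s['joint_pos'])
snap('wrist','w5');snap('scene','s5');snap('top','t5')
a=cv2.imread('pics/s5.png')[160:310,170:370];cv2.imwrite('pics/s5c.png',cv2.resize(a,None,fx=4,fy=4,interpolation=2))
a=cv2.imread('pics/t5.png')[150:290,180:340];cv2.imwrite('pics/t5c.png',cv2.resize(a,None,fx=4,fy=4,interpolation=2))
E
```

```text
t 9.25 pos [0.4288 0.0786 0.2742] F [-0.23 -0.6  -0.78] gap 0.08480323983385787
tool y [ 0.98  -0.198  0.024] x [ 0.199  0.98  -0.028] z [ 0.0177 -0.0324 -0.9993]
inc cm [11.64  0.14  1.09]
turn -0.6
[-0.08946098  0.04055947 -0.2683367   2.03313302  0.05410443  1.0646954
 -0.58338316]
```

View pics/s5c.png

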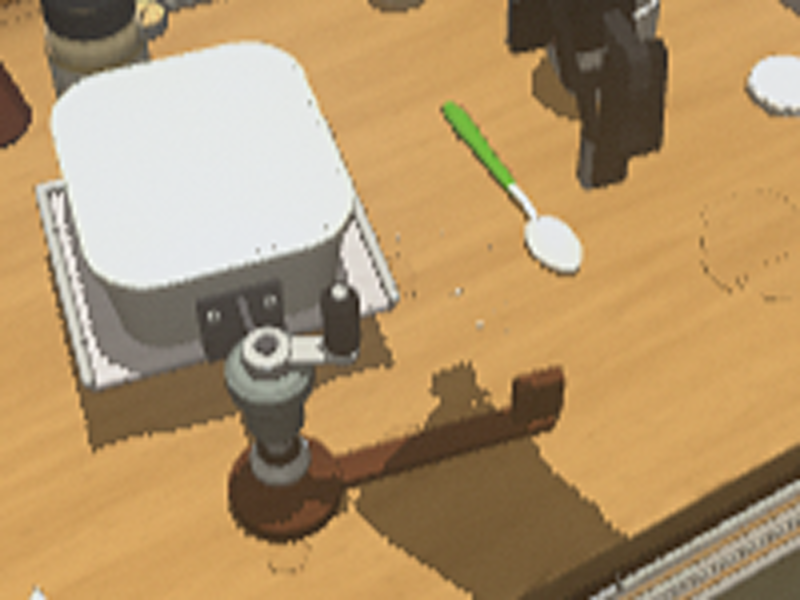

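View pics/t5c.png

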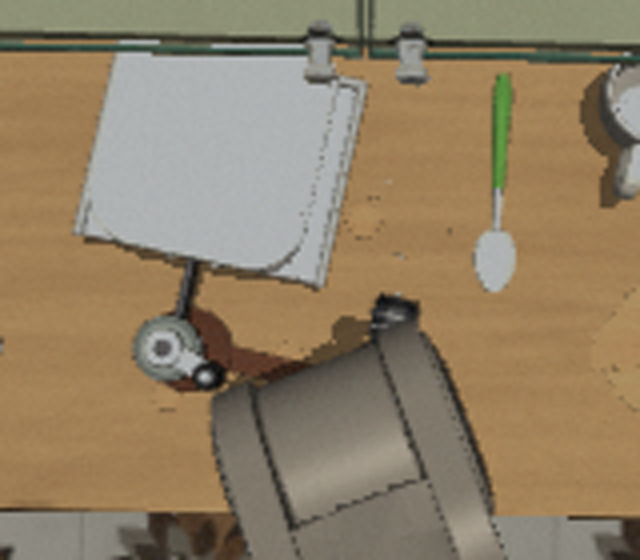

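View pics/w5.png

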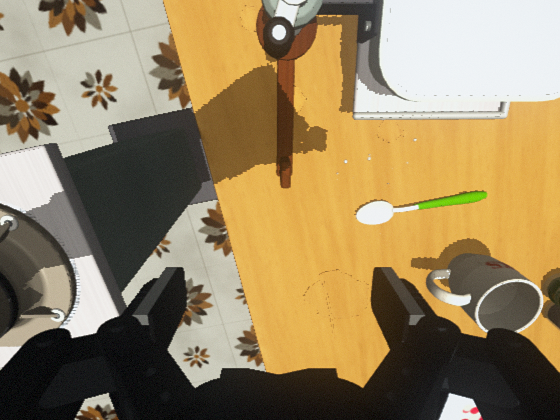

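```bash
python3 - <<'E'
from h import *
print(wray((279,34),.198))
for z in(.1,.12,.14,.16,.18): print(z,ray('scene',(170+352/4,160+205/4),z),ray('top',(180+305/4,150+240/4),z),ray('scene',(170+220/4,160+283/4),z)[:2],ray('top',(180+190/4,150+262/4),z)[:2])
th=np.linspace(0,2*np.pi,60)
im=cv2.imread('pics/s5c.png')
for c,rad,z,col in(((.4738,.2279),.034,.014,(0,0,255)),((.4725,.2288),.024,.139,(0,255,0)),((.4725,.2288),.018,.04,(255,0,0))):
    P=np.array([proj('scene',[c[0]+rad*np.cos(t),c[1]+rad*np.sin(t),z]) for t in th]);cv2.polylines(im,[((P-(170,160))*4+2).astype(int)],True,col,1)
cv2.imwrite('pics/s5o.png',im[250:570,150:550])
E
```

```text
[0.45603012 0.19356958 0.198     ]
0.1 [0.57752923 0.1216618  0.1       ] [0.55269289 0.13325634 0.1       ] [0.56357639 0.2176153 ] [0.5348552  0.21766572]
0.12 [0.56224228 0.12934353 0.12      ] [0.55104544 0.13239116 0.12      ] [0.54866679 0.22270198] [0.53352628 0.21529323]
0.14 [0.54695532 0.13702525 0.14      ] [0.54939799 0.13152598 0.14      ] [0.53375719 0.22778866] [0.53219735 0.21292073]
0.16 [0.53166837 0.14470698 0.16      ] [0.54775053 0.1306608  0.16      ] [0.51884758 0.23287534] [0.53086843 0.21054823]
0.18 [0.51638141 0.1523887  0.18      ] [0.54610308 0.12979562 0.18      ] [0.50393798 0.23796202] [0.52953951 0.20817574]
```

View pics/s5o.png

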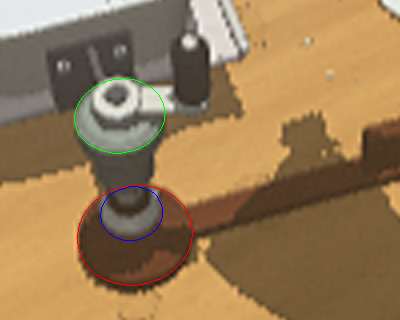

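Call:
{"name": "apply_moves", "arguments": {"increments": [2,0.05,0,0,3,0.05,0,0,3,0.05,0,0,2.5,0,0,0,1.2,0,0,0,0,0,0,0]}}

```text
time: 10.0
tool_pos: [0.4518, 0.1937, 0.2678]
ee_rot: [2.406, 1.962, -0.017]
wrist_force: [-0.1, -0.4, -0.3]
finger_gap: 0.085
```

```bash
python3 - <<'E'
from h import *
s=inc([.4545,.1925,.16]); snap('wrist','w6')
E
```

```text
t 10.0 pos [0.4518 0.1937 0.2678] F [-0.13 -0.42 -0.32] gap 0.08501933518367709
tool y [ 0.979 -0.201  0.021] x [ 0.202  0.979 -0.032] z [ 0.0147 -0.0353 -0.9993]
inc cm [ 0.27  0.05 10.78]
```

View pics/w6.png

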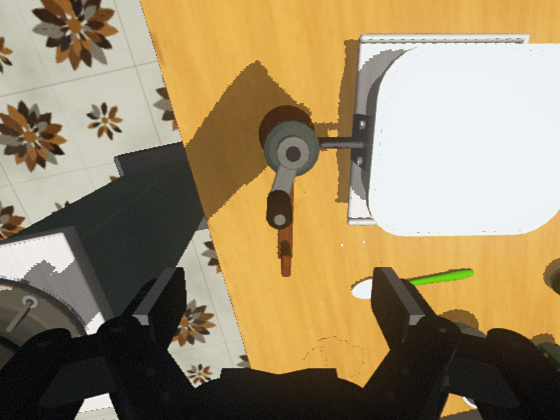

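```bash
python3 - <<'E'
from h import *
print(wray((279.5,219),.198),wray((292.5,154),.151))
E
```

```text
[0.45390349 0.19279484 0.198     ] [0.47269229 0.22690569 0.151     ]
```

Call:
{"name": "apply_moves", "arguments": {"increments": [0.27,0.05,2,0,0,0,3,0,0,0,3,0,0,0,2,0,0,0,0.5,0,0,0,0,0]}}

```text
time: 10.65
tool_pos: [0.4542, 0.1813, 0.1598]
ee_rot: [2.413, 1.947, -0.023]
wrist_force: [-0.9, 0.3, -0.2]
finger_gap: 0.0849
```

```bash
python3 - <<'E'
from h import *
s=inc([.454,.1925,.16]); snap('wrist','w7')
E
```

```text
t 10.65 pos [0.4542 0.1813 0.1598] F [-0.89  0.29 -0.23] gap 0.08494771852894964
tool y [ 0.977 -0.211  0.023] x [ 0.212  0.977 -0.037] z [ 0.0143 -0.0413 -0.999 ]
inc cm [ 1.09 -0.26 -0.06]
```

View pics/w7.png

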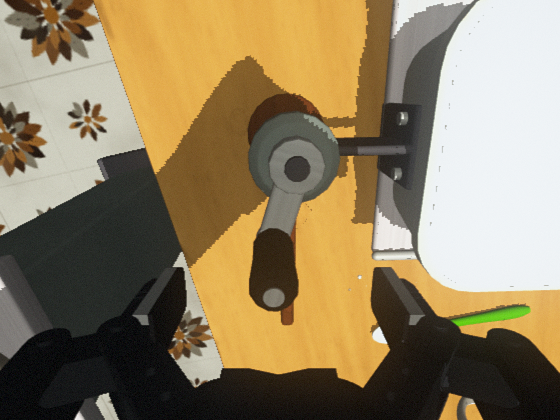

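Call:
{"name": "apply_moves", "arguments": {"increments": [0.6,-0.15,-0.03,0,0.5,-0.12,-0.03,0,0,0,0,0]}}

```text
time: 11.0
tool_pos: [0.4558, 0.1941, 0.1634]
ee_rot: [2.413, 1.944, -0.014]
wrist_force: [-0.3, -0.1, 0.5]
finger_gap: 0.0853
```

Call:
{"name": "apply_moves", "arguments": {"increments": [0,0,0,0,0,0,0,0,0,0,0,0,0,0,0,0,0,0,0,0,0,0,0,0,0,0,0,0], "gripper": 1.5, "force": 40}}

```text
time: 11.7
tool_pos: [0.456, 0.1949, 0.1649]
ee_rot: [2.412, 1.945, -0.012]
wrist_force: [-0.4, 0.5, 0.7]
finger_gap: 0.0188
```

```bash
python3 - <<'E'
from h import *
s=inc([.454,.1925,.16]); snap('wrist','w8');print(s['joint_pos'],s['ft_torque'])
E
```

```text
t 11.7 pos [0.456  0.1949 0.1649] F [-0.39  0.48  0.68] gap 0.018751287640400675
tool y [ 0.977 -0.212  0.029] x [ 0.213  0.977 -0.033] z [ 0.0209 -0.0384 -0.999 ]
inc cm [-0.26 -0.16  0.49]
[-0.26553579  0.2861659  -0.34285247  2.02647349  0.18370683  0.85744835
 -0.93081261] [ 0.09109365  0.28386848 -0.02416891]
```

View pics/w8.png

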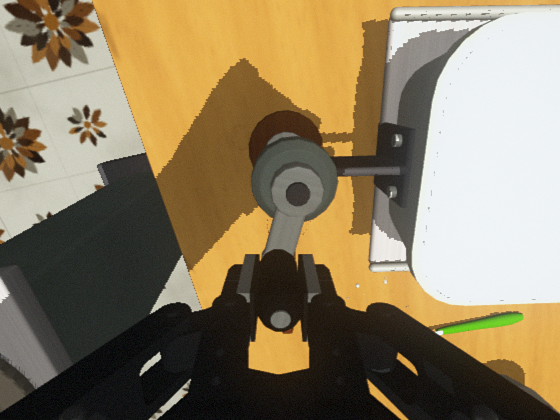

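```bash
cat >> h.py <<'E'
def circ(C,step,n,gain=1.0,r0=.04,z0=.165,lead=0.):
    s=read_state();R=Rn.from_rotvec(s['ee_rot']).as_matrix();p=s['tool_pos']
    d=p[:2]-np.array(C);a=np.arctan2(d[1],d[0]);rad=np.hypot(*d)
    u=np.array([np.sin(a),-np.cos(a),0]);e=np.array([np.cos(a),np.sin(a),0]);F=np.array(s['wrist_force'])
    print('t %.2f ang %.3f rad %.1fmm z %.4f | Ftan(resist) %.2f Frad %.2f Fz %.2f gap %.4f'%(s['time'],a,rad*1e3,p[2],-F@u,F@e,F[2],s['finger_gap']))
    q=p.copy();rows=[]
    for k in range(n):
        b=a-step*(k+1)
        t=np.array([C[0]+r0*np.cos(b),C[1]+r0*np.sin(b),z0])
        rows.append(np.round(R.T@(t-q)*100*gain,2)); q=t
    print([[float(v) for v in x] for x in rows]); return s
E
echo 'C=(.4741,.2306)'>>h.py
python3 - <<'E'
from h import *
s=circ(C,.2,8); print(s['joint_pos'])
E
```

```text
t 11.75 ang -2.038 rad 40.0mm z 0.1649 | Ftan(resist) -0.29 Frad -0.07 Fz 0.76 gap 0.0187
[[0.28, -0.75, -0.04], [0.42, -0.68, -0.03], [0.55, -0.58, -0.03], [0.65, -0.46, -0.03], [0.73, -0.32, -0.03], [0.78, -0.17, -0.03], [0.8, -0.01, -0.03], [0.78, 0.15, -0.02]]
[-0.26553006  0.28621538 -0.34285251  2.02643099  0.18373021  0.85744121
 -0.93079172]
```

Call:
{"name": "apply_moves", "arguments": {"increments": [0.28,-0.75,-0.04,0,0.42,-0.68,-0.03,0,0.55,-0.58,-0.03,0,0.65,-0.46,-0.03,0]}}

```text
time: 12.15
tool_pos: [0.436, 0.2173, 0.1648]
ee_rot: [2.414, 1.938, -0.013]
wrist_force: [2.7, -2.9, -0.5]
finger_gap: 0.019
```

```bash
python3 - <<'E'
from h import *
s=circ(C,.2,8,1.1)
E
```

```text
t 12.15 ang -2.806 rad 40.3mm z 0.1648 | Ftan(resist) 3.67 Frad -1.60 Fz -0.50 gap 0.0190
[[0.81, -0.35, -0.06], [0.85, -0.22, -0.04], [0.88, -0.05, -0.03], [0.87, 0.13, -0.03], [0.83, 0.3, -0.02], [0.75, 0.46, -0.01], [0.64, 0.6, -0.0], [0.51, 0.71, 0.0]]
```

Call:
{"name": "apply_moves", "arguments": {"increments": [0.77,-0.33,-0.05,0,0.81,-0.2,-0.04,0,0.83,-0.05,-0.03,0,0.82,0.12,-0.03,0,0.78,0.28,-0.02,0,0.71,0.43,-0.01,0,0.6,0.57,0,0]}}

```text
time: 12.85
tool_pos: [0.4569, 0.2673, 0.1646]
ee_rot: [2.408, 1.932, -0.022]
wrist_force: [0.0, -8.0, 6.1]
finger_gap: 0.0188
```

```bash
python3 - <<'E'
from h import *
s=circ(C,.2,8,1.03); snap('scene','s9');snap('wrist','w9')
im=cv2.imread('pics/s9.png')[160:310,170:320];cv2.imwrite('pics/s9c.png',cv2.resize(im,None,fx=4,fy=4,interpolation=2))
E
```

```text
t 12.85 ang 2.010 rad 40.5mm z 0.1646 | Ftan(resist) 3.35 Frad -7.23 Fz 6.06 gap 0.0188
[[0.39, 0.73, -0.04], [0.29, 0.77, 0.01], [0.13, 0.81, 0.02], [-0.03, 0.82, 0.03], [-0.2, 0.8, 0.04], [-0.35, 0.74, 0.04], [-0.49, 0.66, 0.04], [-0.61, 0.55, 0.05]]
```

View pics/s9c.png

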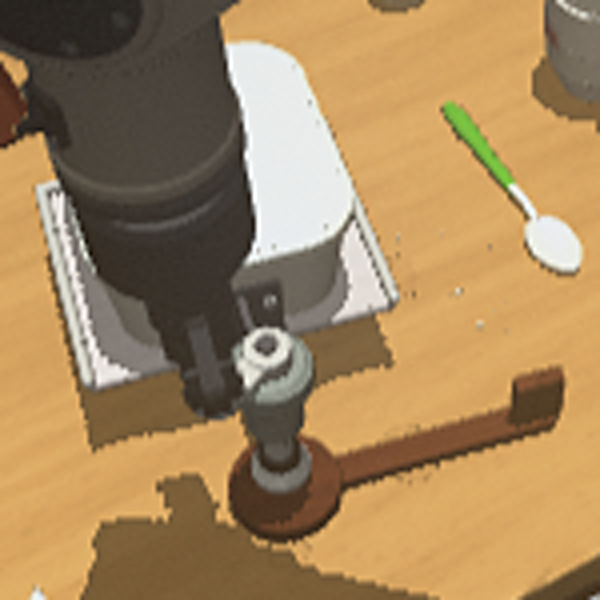

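View pics/w9.png

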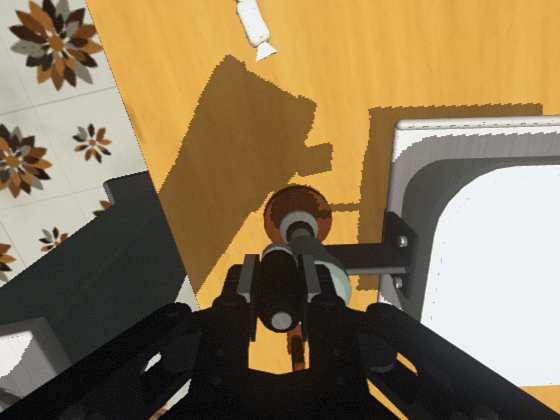

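```bash
sed -i 's/^C=.*/C=(.4735,.2288)/' h.py; python3 - <<'E'
from h import *
for z in(.014,.02,.025,.03,.035,.04,.045): print(z,(proj('scene',[.4725,.2285,z])-(170,160))*4+2)
im=cv2.imread('pics/s9.png')[260:300,225:270];cv2.imwrite('pics/s9d.png',cv2.resize(im,None,fx=13,fy=13,interpolation=cv2.INTER_NEAREST))
im=cv2.imread('pics/s5.png')[260:300,225:270];cv2.imwrite('pics/s5d.png',cv2.resize(im,None,fx=13,fy=13,interpolation=cv2.INTER_NEAREST))
s=circ(C,.2,8,1.03)
E
```

```text
0.014 [285.0472185  486.23628445]
0.02 [284.41792093 480.97956601]
0.025 [283.88887806 476.56030631]
0.03 [283.35557349 472.10544725]
0.035 [282.81795551 467.61455695]
0.04 [282.27597157 463.0871965 ]
0.045 [281.72956829 458.52291981]
t 12.95 ang 1.944 rad 41.8mm z 0.1647 | Ftan(resist) -3.37 Frad -6.27 Fz 2.33 gap 0.0188
[[0.23, 0.83, -0.01], [0.24, 0.79, 0.02], [0.08, 0.82, 0.03], [-0.09, 0.82, 0.03], [-0.25, 0.78, 0.04], [-0.4, 0.72, 0.04], [-0.53, 0.62, 0.04], [-0.65, 0.51, 0.05]]
```

View pics/s9d.png

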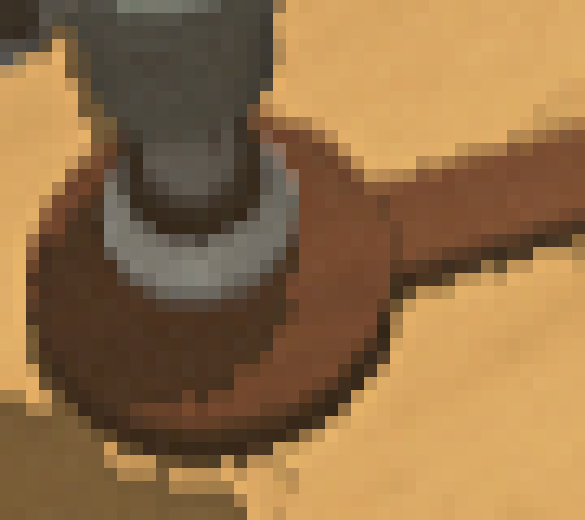

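View pics/s5d.png

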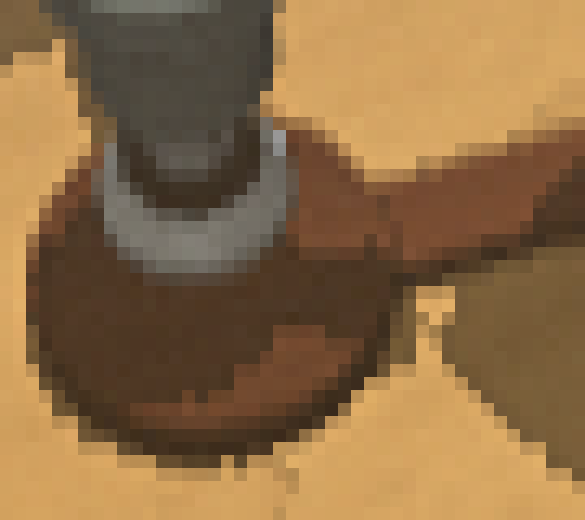

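```bash
python3 - <<'E'
from h import *
th=np.linspace(0,2*np.pi,90)
for z in(.014,.018,.022,.026,.03,.034,.04):
    P=np.array([proj('scene',[.4725+.018*np.cos(t),.2285+.018*np.sin(t),z]) for t in th]);i=P[:,1].argmax();print(z,P[i]+.5)
E
```

```text
0.014 [240.81233552 288.30162982]
0.018 [240.70480926 287.43736382]
0.022 [240.59658553 286.56749183]
0.026 [240.48765754 285.69195912]
0.03 [240.37801839 284.81071025]
0.034 [240.26766108 283.92368906]
0.04 [240.10076306 282.58220951]
```

Call:
{"name": "apply_moves", "arguments": {"increments": [0.23,0.83,-0.01,0,0.24,0.79,0.02,0,0.08,0.82,0.03,0,-0.09,0.82,0.03,0,-0.25,0.78,0.04,0,-0.4,0.72,0.04,0,-0.53,0.62,0.04,0,-0.65,0.51,0.05,0]}}

```text
time: 13.75
tool_pos: [0.5086, 0.2504, 0.165]
ee_rot: [2.408, 1.948, -0.027]
wrist_force: [-1.4, 2.0, 1.1]
finger_gap: 0.0188
```

```bash
python3 - <<'E'
from h import *
s=circ(C,.2,8,1.03); print(s['wrist_force'])
E
```

```text
t 13.75 ang 0.551 rad 41.2mm z 0.1650 | Ftan(resist) 2.46 Frad -0.15 Fz 1.15 gap 0.0188
[[-0.74, 0.41, 0.04], [-0.74, 0.37, 0.04], [-0.79, 0.21, 0.04], [-0.82, 0.05, 0.04], [-0.81, -0.11, 0.03], [-0.78, -0.27, 0.03], [-0.71, -0.42, 0.02], [-0.61, -0.55, 0.01]]
[-1.41940552  2.01597071  1.14871151]
```

Call:
{"name": "apply_moves", "arguments": {"increments": [-0.74,0.41,0.04,0,-0.74,0.37,0.04,0,-0.79,0.21,0.04,0,-0.82,0.05,0.04,0,-0.81,-0.11,0.03,0,-0.78,-0.27,0.03,0,-0.71,-0.42,0.02,0]}}

```text
time: 14.45
tool_pos: [0.4983, 0.1987, 0.1649]
ee_rot: [2.41, 1.957, -0.02]
wrist_force: [-2.5, 7.8, -0.5]
finger_gap: 0.0188
```

```bash
python3 - <<'E'
from h import *
s=circ(C,.2,5,1.03); snap('scene','s10')
im=cv2.imread('pics/s10.png')[260:300,225:270];cv2.imwrite('pics/s10d.png',cv2.resize(im,None,fx=13,fy=13,interpolation=cv2.INTER_NEAREST))
E
```

```text
t 14.45 ang -0.883 rad 39.0mm z 0.1649 | Ftan(resist) 2.99 Frad -7.64 Fz -0.48 gap 0.0188
[[-0.65, -0.5, 0.0], [-0.46, -0.68, 0.0], [-0.32, -0.76, -0.01], [-0.16, -0.81, -0.01], [0.0, -0.82, -0.02]]
```

View pics/s10d.png

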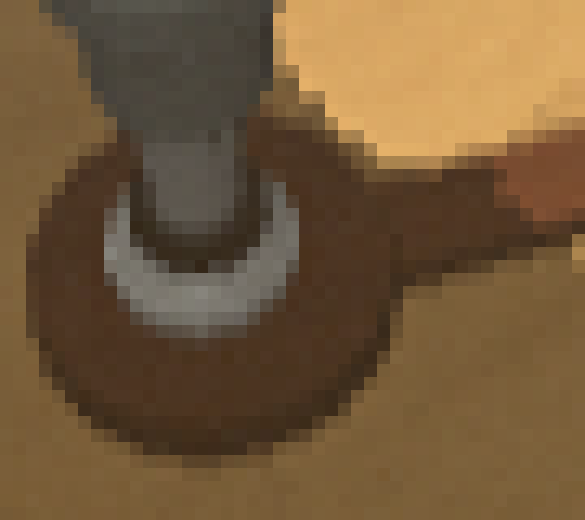

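```bash
sed -i 's/^C=.*/C=(.4735,.2298)/' h.py; python3 - <<'E'
from h import *
s=circ(C,.2,6,1.03,r0=.0393)
E
```

```text
t 14.50 ang -0.941 rad 39.8mm z 0.1648 | Ftan(resist) 0.23 Frad -7.48 Fz 5.52 gap 0.0186
[[-0.51, -0.63, -0.02], [-0.41, -0.69, 0.0], [-0.27, -0.76, -0.01], [-0.11, -0.8, -0.01], [0.05, -0.81, -0.02], [0.21, -0.78, -0.02]]
```

Call:
{"name": "apply_moves", "arguments": {"increments": [-0.51,-0.63,-0.02,0,-0.41,-0.69,0,0,-0.27,-0.76,-0.01,0,-0.11,-0.8,-0.01,0,0.05,-0.81,-0.02,0,0.21,-0.78,-0.02,0]}}

```text
time: 15.1
tool_pos: [0.4553, 0.1951, 0.1649]
ee_rot: [2.41, 1.952, 0.0]
wrist_force: [4.5, 2.1, -3.7]
finger_gap: 0.0187
```

```bash
python3 - <<'E'
from h import *
s=circ(C,.15,4,1.03,r0=.0395)
E
```

```text
t 15.10 ang -2.054 rad 39.1mm z 0.1649 | Ftan(resist) 3.02 Frad -3.95 Fz -3.72 gap 0.0187
[[0.17, -0.58, -0.03], [0.29, -0.53, -0.02], [0.37, -0.49, -0.02], [0.44, -0.42, -0.02]]
```

Call:
{"name": "apply_moves", "arguments": {"increments": [0.17,-0.58,-0.03,0,0.29,-0.53,-0.02,0,0.37,-0.49,-0.02,0]}}

```text
time: 15.4
tool_pos: [0.4435, 0.2044, 0.1648]
ee_rot: [2.41, 1.946, 0.006]
wrist_force: [3.9, -0.2, -1.1]
finger_gap: 0.0193
```

```bash
python3 - <<'E'
from h import *
s=circ(C,.13,3,1.03,r0=.0395)
E
```

```text
t 15.40 ang -2.439 rad 39.3mm z 0.1648 | Ftan(resist) 2.70 Frad -2.89 Fz -1.09 gap 0.0193
[[0.33, -0.41, -0.04], [0.4, -0.35, -0.02], [0.44, -0.29, -0.02]]
```

Call:
{"name": "apply_moves", "arguments": {"increments": [0.33,-0.41,-0.04,0,0.4,-0.35,-0.02,0,0.44,-0.29,-0.02,0]}}

```text
time: 15.7
tool_pos: [0.4369, 0.2151, 0.1647]
ee_rot: [2.41, 1.939, 0.004]
wrist_force: [4.2, -2.8, 0.5]
finger_gap: 0.0192
```

```bash
python3 - <<'E'
from h import *
s=circ(C,.13,3,1.03,r0=.0395); snap('scene','s11')
im=cv2.imread('pics/s11.png')[260:300,225:270];cv2.imwrite('pics/s11d.png',cv2.resize(im,None,fx=13,fy=13,interpolation=cv2.INTER_NEAREST))
E
```

```text
t 15.70 ang -2.758 rad 39.4mm z 0.1647 | Ftan(resist) 4.15 Frad -2.84 Fz 0.46 gap 0.0192
[[0.45, -0.27, -0.05], [0.49, -0.21, -0.02], [0.51, -0.14, -0.02]]
```

View pics/s11d.png

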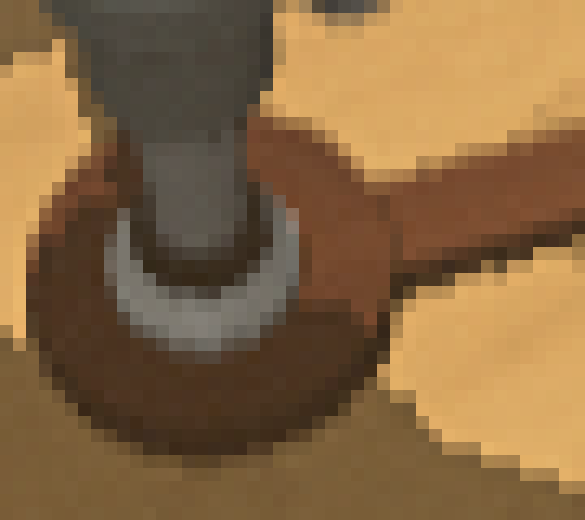

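Call:
{"name": "apply_moves", "arguments": {"increments": [0.45,-0.27,-0.04,0,0.49,-0.21,-0.02,0,0.51,-0.14,-0.02,0]}}

```text
time: 16.05
tool_pos: [0.434, 0.2261, 0.1646]
ee_rot: [2.409, 1.931, -0.005]
wrist_force: [0.2, -7.5, 5.5]
finger_gap: 0.0186
```

```bash
python3 - <<'E'
from h import *
s=circ(C,.13,3,1.03,r0=.0395)
E
```

```text
t 16.05 ang -3.048 rad 39.7mm z 0.1646 | Ftan(resist) 7.49 Frad 0.54 Fz 5.47 gap 0.0186
[[0.52, -0.11, -0.06], [0.52, -0.06, -0.02], [0.53, 0.01, -0.02]]
```

Call:
{"name": "apply_moves", "arguments": {"increments": [0,0,0,0]}}

```text
time: 16.15
tool_pos: [0.434, 0.226, 0.1647]
ee_rot: [2.409, 1.931, -0.006]
wrist_force: [3.4, -0.2, -0.0]
finger_gap: 0.0185
```

```bash
python3 - <<'E'
from h import *
s=circ(C,.1,2,1.03,r0=.0395);print(s['wrist_force'],s['ft_torque']); snap('scene','s12')
im=cv2.imread('pics/s12.png')[260:300,225:270];cv2.imwrite('pics/s12d.png',cv2.resize(im,None,fx=13,fy=13,interpolation=cv2.INTER_NEAREST))
E
```

```text
t 16.15 ang -3.046 rad 39.7mm z 0.1647 | Ftan(resist) 0.48 Frad -3.40 Fz -0.02 gap 0.0185
[[0.4, -0.08, -0.04], [0.4, -0.07, -0.02]]
[ 3.43448485 -0.15165486 -0.02410649] [ 0.07581756 -0.18185863  0.00741026]
```

View pics/s12d.png

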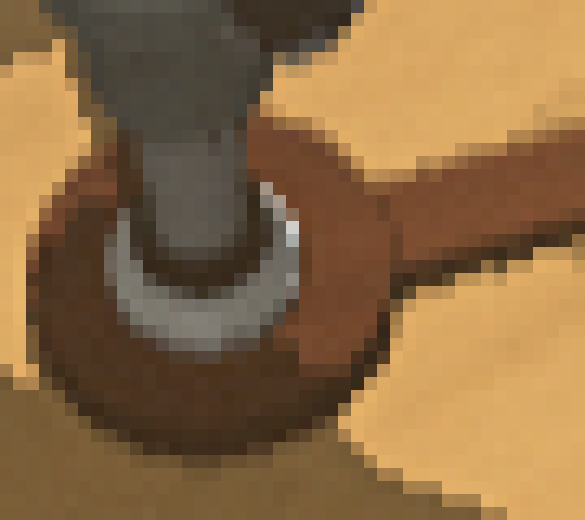

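Call:
{"name": "apply_moves", "arguments": {"increments": [0.24,-0.05,-0.02,0,0.24,-0.04,-0.01,0]}}

```text
time: 16.4
tool_pos: [0.4339, 0.2271, 0.1646]
ee_rot: [2.409, 1.926, -0.013]
wrist_force: [0.8, -6.4, 5.7]
finger_gap: 0.0183
```

```bash
python3 - <<'E'
from h import *
s=circ(C,.06,4,1.05,r0=.0395);print(s['wrist_force'])
E
```

```text
t 16.40 ang -3.075 rad 39.7mm z 0.1646 | Ftan(resist) 6.44 Frad -0.33 Fz 5.71 gap 0.0183
[[0.25, -0.04, -0.05], [0.24, -0.05, -0.01], [0.25, -0.03, -0.01], [0.25, -0.02, -0.01]]
[ 0.75872679 -6.40820849  5.71454993]
```

```bash
python3 - <<'E'
from h import *
snap('wrist','w13')
E
```

```text
(no output)
```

View pics/w13.png

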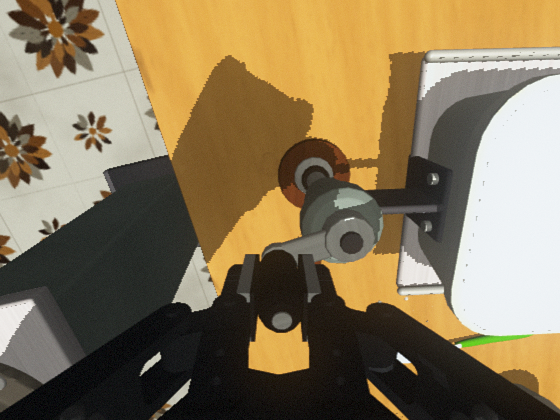

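Call:
{"name": "apply_moves", "arguments": {"increments": [0.3,-0.05,-0.03,0,0.3,-0.05,-0.01,0]}}

```text
time: 16.65
tool_pos: [0.4337, 0.229, 0.1646]
ee_rot: [2.41, 1.92, -0.023]
wrist_force: [0.8, -7.1, 6.8]
finger_gap: 0.019
```

```bash
python3 - <<'E'
from h import *
s=circ(C,.06,4,1.05,r0=.0395);print(s['wrist_force'],s['joint_velocities'])
E
```

```text
t 16.65 ang -3.122 rad 39.8mm z 0.1646 | Ftan(resist) 7.10 Frad -0.64 Fz 6.80 gap 0.0190
[[0.25, -0.02, -0.06], [0.25, -0.04, -0.01], [0.25, -0.02, -0.01], [0.25, -0.01, -0.01]]
[ 0.77526539 -7.08698423  6.80206943] [-0.03511476  0.02258774  0.00424804 -0.029363    0.02520795  0.04352147
 -0.05763418]
```

Call:
{"name": "apply_moves", "arguments": {"increments": [0.3,-0.03,-0.03,0,0.3,-0.03,-0.01,0]}}

```text
time: 16.85
tool_pos: [0.4337, 0.2307, 0.1646]
ee_rot: [2.41, 1.913, -0.034]
wrist_force: [-0.1, -7.9, 8.0]
finger_gap: 0.0187
```

```bash
python3 - <<'E'
from h import *
s=circ(C,.06,4,1.05,r0=.0395);print(s['wrist_force'])
snap('scene','s14')
im=cv2.imread('pics/s14.png')[260:300,225:270];cv2.imwrite('pics/s14d.png',cv2.resize(im,None,fx=13,fy=13,interpolation=cv2.INTER_NEAREST))
E
```

```text
t 16.85 ang 3.120 rad 39.8mm z 0.1646 | Ftan(resist) 7.92 Frad -0.10 Fz 7.98 gap 0.0187
[[0.25, -0.01, -0.06], [0.25, -0.03, -0.02], [0.25, -0.01, -0.01], [0.25, 0.0, -0.01]]
[-0.06763141 -7.9222907   7.97727425]
```

View pics/s14d.png

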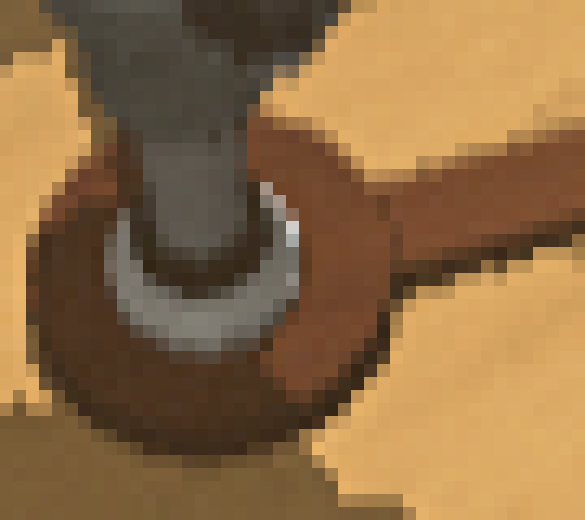

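Call:
{"name": "apply_moves", "arguments": {"increments": [0,0,0,0,0,0,0,0,0,0,0,0,0,0,0,0,0,0,0,0,0,0,0,0], "gripper": 8.5}}

```text
time: 17.5
tool_pos: [0.4317, 0.2324, 0.1642]
ee_rot: [2.409, 1.918, -0.035]
wrist_force: [0.1, -0.1, 0.4]
finger_gap: 0.0851
```

```bash
python3 - <<'E'
from h import *
s=inc([.4337,.2307,.165]); snap('wrist','w15')
E
```

```text
t 17.5 pos [0.4317 0.2324 0.1642] F [ 0.12 -0.15  0.37] gap 0.08511276252565082
tool y [ 0.974 -0.223  0.034] x [ 0.225  0.973 -0.056] z [ 0.0208 -0.0627 -0.9978]
inc cm [-0.12  0.24 -0.07]
```

View pics/w15.png

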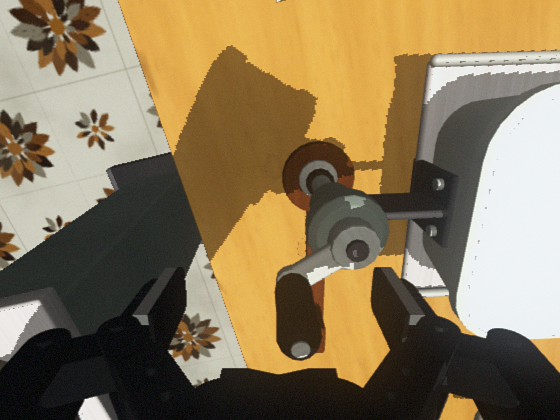

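```bash
python3 - <<'E'
from h import *
k=wray((301,350),.198); h=wray((357,250),.151); print(k,h,np.arctan2(k[1]-.2285,k[0]-.4725), np.arctan2(*(k-h)[[1,0]]))
E
```

```text
[0.43580297 0.21397922 0.198     ] [0.47381723 0.22693432 0.151     ] -2.764804209474883 -2.813141046136452
```

Call:
{"name": "apply_moves", "arguments": {"increments": [0,0,-1,0,0,0,-2.5,0,0,0,-3,0,0,0,-3,0,0,0,-3,0]}}

```text
time: 18.05
tool_pos: [0.4265, 0.239, 0.2915]
ee_rot: [2.41, 1.92, -0.049]
wrist_force: [1.4, 0.2, -0.4]
finger_gap: 0.0848
```

```bash
python3 - <<'E'
from h import *
s=inc([.43,.1,.27]);snap('wrist','w16'); 
E
```

```text
t 18.05 pos [0.4265 0.239  0.2915] F [ 1.42  0.21 -0.4 ] gap 0.08483398725557799
tool y [ 0.975 -0.222  0.027] x [ 0.224  0.973 -0.062] z [ 0.0127 -0.0667 -0.9977]
inc cm [-13.31   3.37   3.08]
```

View pics/w16.png

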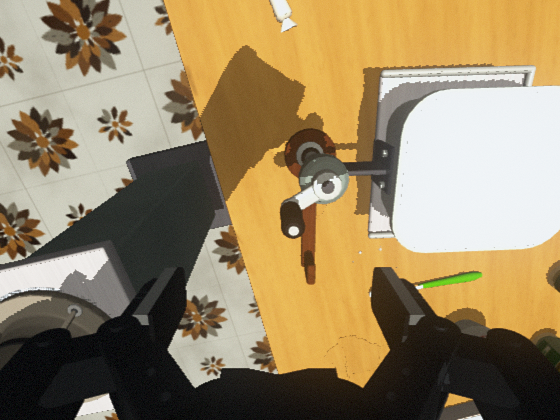

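```bash
python3 - <<'E'
from h import *
snap('scene','s17')
for l in('story_mug','plain_mug','spoon','lid','sweet'):
    o=vision.outline_of('scene',l); 
    if o: print(l,np.round(ray('scene',o[0]['uv'],.01),3))
im=cv2.imread('pics/s17.png')[160:310,170:370];im=cv2.resize(im,None,fx=4,fy=4,interpolation=2)
th=np.linspace(0,2*np.pi,60)
for c,rad,z,col in(((.4738,.2279),.034,.014,(0,0,255)),((.4725,.2288),.024,.139,(0,255,0)),((.4725,.2288),.018,.016,(255,0,0))):
    P=np.array([proj('scene',[c[0]+rad*np.cos(t),c[1]+rad*np.sin(t),z]) for t in th]);cv2.polylines(im,[((P-(170,160))*4+2).astype(int)],True,col,1)
cv2.imwrite('pics/s17o.png',im)
E
```

```text
story_mug [0.683 0.441 0.01 ]
plain_mug [ 0.714 -0.171  0.01 ]
lid [0.658 0.206 0.01 ]
sweet [0.475 0.404 0.01 ]
```

View pics/s17o.png

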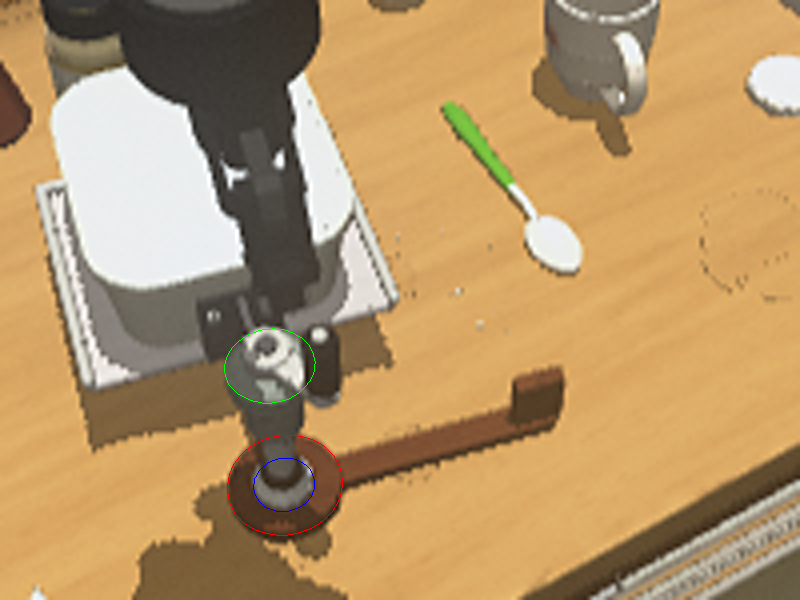

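Call:
{"name": "apply_moves", "arguments": {"increments": [0,0,0,0,0,0,0,0,0,0,0,0]}}

```text
time: 18.7
tool_pos: [0.4253, 0.2375, 0.2865]
ee_rot: [2.41, 1.92, -0.059]
wrist_force: [0.1, -0.2, -0.2]
finger_gap: 0.0852
```

```bash
python3 - <<'E'
from h import *
print(read_state()['wrist_force']);print(r.finish_job())
E
```

```text
[ 0.1164275  -0.18610584 -0.24798445]
the job is handed in; nothing more can be done
None
```

I slid the plate under the leg by its tab, cranked the foot down onto it, let go and raised the arm clear. The job was handed in at 18.7 s; no verdict comes back.

- **Plate position:** by the arm's position and the camera overlays, its centre is about 2 mm from the leg's axis, and it lies flat.
- **Crank load:** turning the free crank took about 3 N at the knob, and I stopped at about 7.9 N. That is roughly 5 N extra, so I estimate about 50 N under the foot at the peak.
- **After release:** the crank ran back about 0.35 rad and stayed there, which fits a loaded foot. I could not measure the force left under the foot directly.
- **Other objects:** both mugs and the sweet measured within about 4 mm of where they started. The spoon was not detected in the last check, and the lid's detection landed on the stand's tub and was wrong. Both look unmoved in the last picture.

**Readings that disagreed:**
- During free cranking I also saw sideways forces of 7 to 8 N, because my circle was slightly off the knob's path. For that reason I judged the landing by the slow steps at the end.
- The camera put the plate about 4 mm further below the foot than the force did when it landed. That is about 1 pixel; the final overlay showed the foot on the plate.

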